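# Lay the clamp on the balance and shut the draught shield

## Task

Weigh the laboratory clamp: lift it by its rod near its balance point so that it stays about level, and lay it gently, flat and wholly on the balance's pan inside the open-topped draught shield. Let go of it, then push the shield's door shut until it seats on its catch and stays fully closed. Leave the bottle, the beaker and the flask where they are.

Things in the scene. Friction and masses are not known exactly. Their poses are not given: they have to be found in the camera images.
- clamp_rod (a point): Middle of the bare, smooth steel rod (12 mm thick, from x = -50 to +46 mm) of the loose laboratory clamp, which lies along this point's x, z up; 180 mm long, 44 wide. The rod's axis is 24 mm above the clamp's underside. Mass 0.5 to 0.84 kg. Held far from its balance point, it tips in the grip; that point varies, on the rod between about x = +10 and +33 mm (usually +24)
- clamp_head_end (a point): Far end of the clamp's heavy boss head, on the rod's axis, 90 mm from the rod's middle (+x side). The head is a dark steel block, 44 x 44 mm, 48 mm high, starting 46 mm from the rod's middle, with a brass thumbscrew on top (to 68 mm above the clamp's underside)
- clamp_jaw_end (a point): Far end of the clamp's light two-pronged dark jaw, on the rod's axis, 90 mm from the rod's middle (-x side). The jaw starts 50 mm from the rod's middle; its cross-piece is 40 mm wide and 48 mm high. Clamp rests on head and cross-piece
- pan_center (a point): Centre of the top of the fixed balance's flat steel pan, 62 mm above the worktop; 150 mm along its x (+x away from the door), 204 mm along its y. Round it stands the draught shield: clear panes in an aluminium frame and open at the top, inside 184 mm (x) by 266 mm (y), top 133 mm above the worktop; its -x side, 99 mm from this point, is the door
- door_hinge (a point): Upright hinge axis of the door, at half its height (89 mm above the worktop). In this point's frame, which turns with the door and is parallel to pan_center's when the door is shut, the door runs from y = 0 to y = -252 mm (free edge) and from z = -40 to +40 mm; its outer face is at x = -5 mm and faces -x. Opening turns the door clockwise seen from above
- door_push (a point): Point on the door's outer face, on which one pushes to shut it, 150 mm from the hinge axis, 89 mm above the worktop. -x of this point (it turns with the door) points straight out of that face. A black knob, 16 mm thick, stands 18 mm out of the face at 240 mm from the hinge axis
- shield_door (a joint): Opening angle of the door, rad: 0 shut, to 1.4 wide open. It opens outward, away from the pan, turns freely and stays where it is left. In the last 0.05 rad a sprung ball catch at the free edge resists (about 5 to 10 N at the push point); past about 0.02 rad it pulls the door home to 0 and holds it there
- bottle_mid (a point): a closed reagent bottle, 51 mm wide, 104 mm high, half-way up: leave alone
- beaker_mid (a point): a glass beaker, 53 mm wide, 68 mm high, half-way up: leave alone
- flask_mid (a point): a conical flask, 52 mm wide, 88 mm high, half-way up: leave alone

How it is judged:
On the way, in this order (a step that is already met when the one before it is completed fails the run):
1. the clamp lies flat and wholly on the pan and has been let go (x of clamp_head_end in the frame of pan_center between -0.075 and 0.075 m and y of clamp_head_end in the frame of pan_center between -0.102 and 0.102 m and x of clamp_jaw_end in the frame of pan_center between -0.075 and 0.075 m and y of clamp_jaw_end in the frame of pan_center between -0.102 and 0.102 m and z of clamp_rod in the frame of pan_center between 0.02 and 0.028 m and angle between clamp_rod's own z axis and vertical below 0.08 rad and contact force between clamp and the fingers below 0.1 N and linear speed of clamp below 0.02 m/s), for 0.2 s.
2. then the door is seated on its catch (value of joint shield_door below 0.012 rad), for 0.2 s.
At the end, for the whole second after the job is handed in: The clamp rests at rest and flat on the pan (underside within 4 mm of the pan's top, tilted less than 0.08 rad), both of its end points above the pan, not touched by the robot; the door is seated on its catch (opening angle below 0.012 rad) (all of step 1 and value of joint shield_door below 0.012 rad).
It fails at once if the clamp tips by more than 0.25 rad (angle between clamp_rod's own z axis and vertical above 0.25 rad).
It fails at once if the clamp is dropped or pressed hard (over 45 N) onto the balance (contact force between clamp and shield above 45 N).
It fails at once if the bottle, beaker or flask is moved by more than 30 mm (distance of any of bottle_mid, beaker_mid, flask_mid from where it was at the start of the episode above 0.03 m).
It also fails if it takes over 61 s, if anything falls off the work surface, if the arm or the gripper's body presses on something with over 40 N, if the wrist force passes 120 N, or if a joint passes its speed limit or range.

## Robot

A 7-joint arm with a two-finger parallel gripper is mounted at the origin on a cart in front of the work surface, level with it; the furniture and walls round the work are solid. World frame = base frame: x ahead of the robot, y to its left, z up, the work surface at z = 0. Lengths are in m, angles in rad, forces in N, time in s.
With the tool pointing down it reaches from about 0.425 to 0.875 m from the base axis. Payload 4.7 kg.
Tool frame: the origin (TCP) lies at the centre of the arm's flange, where the gripper is bolted on; the fingertips stand 173 mm ahead of it and the grasp point (between the pads) lies r.grip_point_offset ahead of it (r.grip_point_offset is the distance from the TCP to the grasp point, in m); z points along the fingers, y is the direction in which the jaws open and shut (so a half turn about z gives the same grasp; the last joint's range is limited). The gripper opens to 85 mm and grips with 20 to 120 N. Pads are 22 mm wide; open, the fingers measure 114 mm over their backs; the gripper's body (76 mm by 85 mm) begins 54 mm behind the grasp point. The pads swing forward as they close: fully open they stand 13 mm farther back than shut.
Start: joints at [1.24, 0.321, -0.07, 1.45, 0.023, 1.371, -0.057], TCP at [0.22, -0.612, 0.405] pointing down, gripper open.
Joint ranges: [-2.86, 2.86], [-0.3, 2.09], [-1.38, 1.24], [0.06, 2.45], [-1.56, 4.7], [0.09, 2.05], [-2.69, 2.69]. Speed limits (rad/s): [2.57, 2.57, 3.14, 3.14, 3.14, 3.14, 3.14].

## Interface

Orientations are given as a unit quaternion [w, x, y, z].
In Python, from workcell import telemetry, viewer, job, r gives the robot as it stands.
- The arm moves only by the tool apply_moves, never from a script. Its argument "rows" is a list of rows, each an object of numbers: "dx", "dy", "dz": the shift along the tool's x, y, z in cm; "wx", "wy", "wz": the turn, a rotation vector about the tool's x, y, z in degrees; "claw": the opening, from -1 (shut) to 1 (fully open), so that 0 is half open. A call has 1 to 20 rows; each row is the pose to reach, as a shift and turn from the pose commanded when the call began, along the tool's axes at that moment; what a row does not reach only later rows make up. A row lasts 1/8 s, in which the tool goes at most 62.5 mm and 10.7 degrees, less where a joint would pass 70% of its speed; a pose out of reach is approached as far as the arm can. A call with a gripper value outside its range is refused whole. The fingers move at their own pace and stop on an object; "force" is the grip in N (left out, the last holds). Time passes only in rows, so rows that repeat a pose let the fingers close. It gives the time, the measured TCP pose, the force and the opening at its end, in the units of the state.
- telemetry.sense(): the state, without advancing time (a new reading comes with each control period).
- viewer.grab_frame(name): name is "side" or "top" or "wrist"; returns the picture (384x512x3 uint8, red, green, blue); there is no depth.
- viewer.camera_model(name): a dict with "intrinsics" (3x3 intrinsics, pixels), "R" (3x3) and "t" (3): a world point X has camera coordinates R X + t; the wrist camera has in their place "mount" (4x4, takes a point from camera to tool coordinates, whose origin is the TCP and whose axes are the flange's). Camera axes: x right, y down, z forward; pixel columns grow to the right and rows downward; lengths in m; the calibration is good to about 2 mm. A picture is of the moment at which its call begins: read the wrist's pose just before it. camera_model takes no time and is no camera call.
- job.finish_job(): hands the job in, once; it reports no verdict.
Trained networks look in the newest picture that a camera, given by its name, has taken for a name from the list of things; names that differ only in an ending like _2 or _b are one class to them, and where a whole thing is asked for, a point or a joint stands for the part that bears it (a point fixed in the world has none). Each returns a list of dicts, best first, with "p" (0 to 1); they miss things now and then, are a little off and sometimes report something else, mostly with a low value. They report only what shows in the picture. A call takes as long as a camera call.
- viewer.recognise(query, camera): "bbox" ([centre column, centre row, width, height] in pixels, round what is visible of it).
- viewer.tip_of(query, camera): "uv" ([column, row] in pixels: a listed point, or the origin of a listed thing).
The state is a dict: "time": time; "joint_pos": joint angles; "qd": joint speeds; "joint_torque": joint torques, N m; "eef_pos": TCP position; "orientation": TCP orientation; "wrist_force": force on the tool from outside, world axes, zero at the start; "ft_torque": the same for the moment, N m; "grip_width": opening from 0.0 (shut) to 1.0 (fully open).
Only numpy, scipy, OpenCV 4.12 (cv2) and the standard library are available. Lean on these libraries where they do the work, as an engineer would, in place of code of your own. Each camera call takes 0.05 s, during which the arm holds its last target. There are 200 camera calls.

## Working session

There is one attempt and no reset: what is moved stays moved. The work goes in short steps, Python scripts to look and compute and a tool call to move; the robot and the scene stay as the last step left them, time stands still between calls to the robot, and variables do not carry over. Pictures are saved under pics/ and viewed, about 8 in all and at most 12, crops included, and the job is handed in when it is done.

Besides the shell and the picture viewer there is one more tool, called as a command line: name --argument value ..., lists and objects as JSON in quotes. apply_moves: Moves the arm, as the interface text tells. Its arguments: {"type":"object","properties":{"rows":{"type":"array"},"force":{"type":"number"}},"required":["rows"]}

```bash
mkdir -p pics
cat > h.py <<'E'
import numpy as np, cv2
from workcell import telemetry, viewer, job, r
from scipy.spatial.transform import Rotation as Ro
def save(n,f): cv2.imwrite('pics/'+f,cv2.cvtColor(viewer.grab_frame(n),cv2.COLOR_RGB2BGR))
def cam(n):
    c=viewer.camera_model(n); K=np.array(c['intrinsics'])
    if 'R' in c: return K,np.array(c['R']),np.array(c['t'])
    s=telemetry.sense(); q=s['orientation']; T=np.eye(4)
    T[:3,:3]=Ro.from_quat([q[1],q[2],q[3],q[0]]).as_matrix(); T[:3,3]=s['eef_pos']
    M=np.linalg.inv(T@np.array(c['mount'])); return K,M[:3,:3],M[:3,3]
def onz(c,uv,z):
    K,R,t=c; d=R.T@np.linalg.solve(K,[uv[0],uv[1],1]); o=-R.T@t
    return o+d*(z-o[2])/d[2]
def proj(c,X):
    K,R,t=c; p=K@(R@np.array(X)+t); return p[:2]/p[2]
def tri(cs,uvs):
    A=[]
    for (K,R,t),uv in zip(cs,uvs):
        P=K@np.c_[R,t]; A+=[uv[0]*P[2]-P[0],uv[1]*P[2]-P[1]]
    A=np.array(A); X=np.linalg.lstsq(A[:,:3],-A[:,3],rcond=None)[0]; return X
E
cat > a.py <<'E'
from h import *
np.set_printoptions(precision=3,suppress=True)
s=telemetry.sense(); print(s['time'],s['eef_pos'],s['orientation'],s['grip_width'],r.grip_point_offset)
Z=dict(clamp_rod=.024,clamp_head_end=.024,clamp_jaw_end=.024,pan_center=.062,door_hinge=.089,door_push=.089,bottle_mid=.052,beaker_mid=.034,flask_mid=.044)
C={n:cam(n) for n in('top','side')}
for n in C: save(n,n+'0.png'); print(n,-C[n][1].T@C[n][2])
for k,z in Z.items():
    u={}
    for n in C:
        o=viewer.tip_of(k,n)[:2]
        for d in o: print(k,n,np.array(d['uv']),round(d['p'],2),onz(C[n],d['uv'],z))
        if o:u[n]=o[0]['uv']
    if len(u)==2: print('   tri',tri([C[n] for n in u],u.values()))
a=cv2.imread('pics/top0.png');b=cv2.imread('pics/side0.png');cv2.imwrite('pics/both.png',cv2.resize(np.vstack([a,b]),(448*1,672))[:600] if 0 else cv2.resize(np.hstack([a,b]),(800,300)))
E
python3 a.py
```

```text
0.0 [ 0.22  -0.612  0.404] [-0.001  0.985  0.172 -0.   ] 1.0007323269514268 0.1547
top [0.391 0.052 1.189]
side [0.627 0.951 0.805]
clamp_rod top [216.8 206.2] 0.71 [0.601 0.169 0.024]
clamp_head_end top [182.1 211.2] 0.86 [0.592 0.259 0.024]
clamp_head_end side [264.8 248.9] 0.87 [0.602 0.242 0.024]
   tri [0.595 0.256 0.037]
clamp_jaw_end top [251.9 200.6] 0.93 [0.611 0.078 0.024]
clamp_jaw_end side [259.8 207.7] 0.91 [0.612 0.066 0.024]
   tri [0.611 0.078 0.034]
pan_center top [336.7 182.2] 0.97 [ 0.641 -0.138  0.062]
pan_center side [252.9 162.7] 0.56 [ 0.631 -0.131  0.062]
   tri [ 0.637 -0.137  0.06 ]
door_hinge top [374.7 238.8] 0.94 [ 0.492 -0.213  0.089]
door_hinge side [289.5 143.8] 0.67 [ 0.496 -0.207  0.089]
   tri [ 0.494 -0.215  0.084]
door_push top [416.5 198.6] 0.75 [ 0.585 -0.324  0.089]
door_push side [261.5 131.1] 0.63 [ 0.596 -0.304  0.089]
   tri [ 0.591 -0.331  0.073]
bottle_mid top [130.4 172.6] 0.74 [0.694 0.384 0.052]
bottle_mid top [417.6 197.9] 0.68 [ 0.593 -0.34   0.052]
bottle_mid side [228.7 284.3] 0.88 [0.696 0.381 0.052]
   tri [0.694 0.384 0.054]
beaker_mid top [231.7 152.4] 0.92 [0.74  0.126 0.034]
beaker_mid side [219.5 215.8] 0.79 [0.737 0.111 0.034]
beaker_mid side [259.9 210.9] 0.71 [0.612 0.093 0.034]
   tri [0.736 0.125 0.047]
flask_mid top [133.4 228.2] 0.56 [0.551 0.378 0.044]
flask_mid top [333.7 179.8] 0.37 [ 0.652 -0.134  0.044]
flask_mid side [291.4 284.9] 0.6 [0.541 0.381 0.044]
   tri [0.547 0.379 0.043]
```

View pics/top0.png

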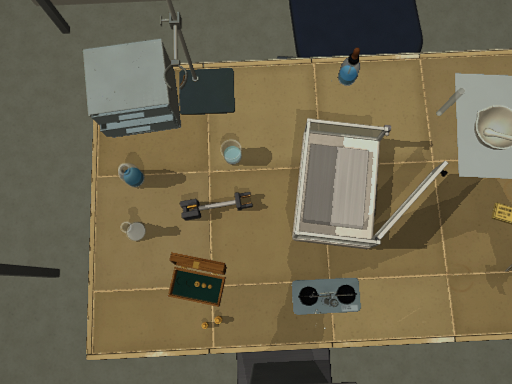

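View pics/side0.png

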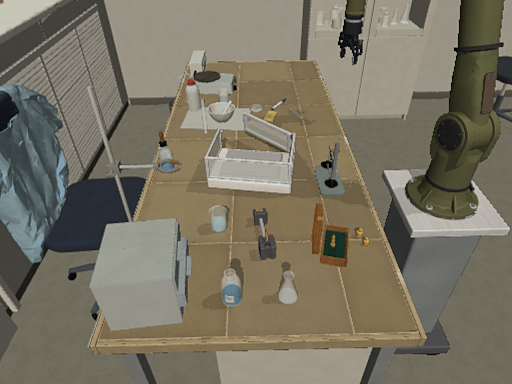

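The top view shows the clamp lying about along world y, with its head at (190,208) and jaw at (243,200). The shield's frame spans (300,120)–(385,242), and its door is open to (445,165). The side view agrees.

```bash
cat >> h.py <<'E'
def pose():
    s=telemetry.sense(); q=s['orientation']; return np.array(s['eef_pos']),Ro.from_quat([q[1],q[2],q[3],q[0]]),s
def mv(p,yaw):
    """shift (cm) and turn (deg) from the present pose to TCP p, tool down, tool x at yaw deg"""
    P,R,s=pose(); T=Ro.from_euler('z',yaw,degrees=True)*Ro.from_euler('x',180,degrees=True)
    print('d',np.round(R.inv().apply(np.array(p)-P)*100,2),'w',np.round((R.inv()*T).as_rotvec(degrees=True),1),'yaw now',np.round(np.degrees(np.arctan2(*R.as_matrix()[[1,0],0])),2))
E
python3 - <<'E'
from h import *
print(np.round(viewer.camera_model('wrist')['mount'],3),viewer.camera_model('wrist')['intrinsics'])
mv([.60,-.137,.45],80)
E
```

```text
[[ 0.001 -0.952 -0.305  0.078]
 [ 1.     0.001  0.     0.001]
 [ 0.    -0.305  0.952  0.03 ]
 [ 0.     0.     0.     1.   ]] [[302.54897934   0.         254.30477447]
 [  0.         302.54897934 187.32815562]
 [  0.           0.           1.        ]]
d [ 51.84 -31.83  -4.53] w [  0.    0.  -60.2] yaw now 19.76
```

apply_moves --rows '[{"dx":5.2,"dy":-3.2,"dz":-0.5,"wz":-6},{"dx":10.4,"dy":-6.4,"dz":-1,"wz":-12},{"dx":15.6,"dy":-9.6,"dz":-1.5,"wz":-18},{"dx":20.8,"dy":-12.8,"dz":-2,"wz":-24},{"dx":26,"dy":-16,"dz":-2.5,"wz":-30},{"dx":31.2,"dy":-19.2,"dz":-3,"wz":-36},{"dx":36.4,"dy":-22.4,"dz":-3.5,"wz":-42},{"dx":41.6,"dy":-25.6,"dz":-4,"wz":-48},{"dx":46.8,"dy":-28.8,"dz":-4.5,"wz":-54},{"dx":51.8,"dy":-31.8,"dz":-4.5,"wz":-60},{"dx":51.8,"dy":-31.8,"dz":-4.5,"wz":-60},{"dx":51.8,"dy":-31.8,"dz":-4.5,"wz":-60}]'

```text
schema error: expected keys dx, dy, dz, wx, wy, wz, claw
```

Run:
```python
from h import *
np.set_printoptions(precision=4,suppress=True)
C=cam('wrist'); save('wrist','w1.png')
for k,z in dict(pan_center=.062,door_hinge=.089,door_push=.089).items():
    for d in viewer.tip_of(k,'wrist')[:2]: print(k,d['uv'],round(d['p'],2),onz(C,d['uv'],z))
np.savez('c1.npz',K=C[0],R=C[1],t=C[2]); print(pose()[0]); mv([.598,.192,.40],95.7)
```

```text
[ 0.2197 -0.6117  0.4048]
d [ 62.77 -62.85   0.47] w [  0.    0.  -75.9] yaw now 19.76
```

View pics/w1.png

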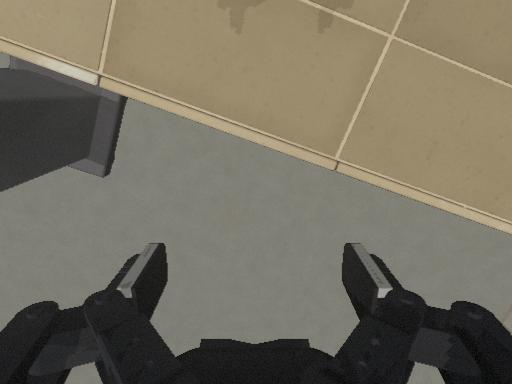

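The move was refused because every row needs all seven keys. This view is still from the start pose: bare floor and the table edge between the open fingers at (150,270) and (365,270).

apply_moves --rows '[{"dx":10.4,"dy":-6.4,"dz":-1,"wx":0,"wy":0,"wz":-12,"claw":1},{"dx":20.8,"dy":-12.8,"dz":-2,"wx":0,"wy":0,"wz":-24,"claw":1},{"dx":31.2,"dy":-19.2,"dz":-3,"wx":0,"wy":0,"wz":-36,"claw":1},{"dx":41.6,"dy":-25.6,"dz":-4,"wx":0,"wy":0,"wz":-48,"claw":1},{"dx":51.8,"dy":-31.8,"dz":-4.5,"wx":0,"wy":0,"wz":-60,"claw":1},{"dx":51.8,"dy":-31.8,"dz":-4.5,"wx":0,"wy":0,"wz":-60,"claw":1},{"dx":51.8,"dy":-31.8,"dz":-4.5,"wx":0,"wy":0,"wz":-60,"claw":1},{"dx":51.8,"dy":-31.8,"dz":-4.5,"wx":0,"wy":0,"wz":-60,"claw":1},{"dx":51.8,"dy":-31.8,"dz":-4.5,"wx":0,"wy":0,"wz":-60,"claw":1},{"dx":51.8,"dy":-31.8,"dz":-4.5,"wx":0,"wy":0,"wz":-60,"claw":1},{"dx":51.8,"dy":-31.8,"dz":-4.5,"wx":0,"wy":0,"wz":-60,"claw":1},{"dx":51.8,"dy":-31.8,"dz":-4.5,"wx":0,"wy":0,"wz":-60,"claw":1},{"dx":51.8,"dy":-31.8,"dz":-4.5,"wx":0,"wy":0,"wz":-60,"claw":1}]'

```text
time: 2.82
eef_pos: [0.599, -0.1393, 0.4496]
orientation: [0.0, 0.768, 0.64, -0.001]
wrist_force: [-0.6, -0.3, -0.1]
grip_width: 1.005
```

Run:
```python
from h import *
np.set_printoptions(precision=4,suppress=True)
C=cam('wrist'); save('wrist','w1.png')
for k,z in dict(pan_center=.062,door_hinge=.089,door_push=.089).items():
    for d in viewer.tip_of(k,'wrist')[:2]: print(k,d['uv'],round(d['p'],2),onz(C,d['uv'],z))
np.savez('c1.npz',K=C[0],R=C[1],t=C[2]); print(pose()[0]); mv([.598,.192,.40],95.7)
```

```text
pan_center [283.2, 150.1] 0.87 [ 0.6351 -0.1361  0.062 ]
door_hinge [171.6, 235.1] 0.8 [ 0.4853 -0.209   0.089 ]
door_push [271.0, 306.5] 0.94 [ 0.5864 -0.3328  0.089 ]
[ 0.5993 -0.1384  0.4498]
d [32.48 -6.06  4.96] w [ -0.   0. -16.] yaw now 79.65
```

View pics/w1.png

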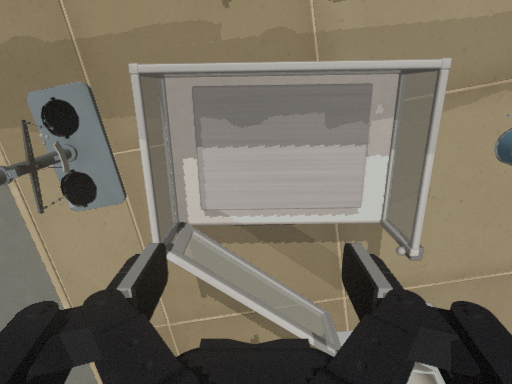

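The wrist view is over the shield. The pan's corners are at about (193,87), (372,84), (363,208) and (201,209), the back rim runs from (132,68) to (448,62), and the door goes from its hinge at (178,240) to about (335,340).

Run:
```python
from h import *
np.set_printoptions(precision=4,suppress=True)
c=np.load('c1.npz');C=(c['K'],c['R'],c['t'])
c4=[onz(C,u,.062) for u in([193,87],[372,84],[363,208],[201,209])]
for a in c4: print(a)
print('center',np.mean(c4,0))
for i,j in((0,1),(3,2),(3,0),(2,1)):
    d=c4[j]-c4[i]; print(np.linalg.norm(d),np.degrees(np.arctan2(d[1],d[0])))
a,b=[onz(C,u,.133) for u in([132,68],[448,62])]; d=b-a; print('rim',a,b,np.linalg.norm(d),np.degrees(np.arctan2(d[1],d[0])))
```

```text
[ 0.5464 -0.0473  0.062 ]
[ 0.7439 -0.0801  0.062 ]
[ 0.7234 -0.2276  0.062 ]
[ 0.5211 -0.1921  0.062 ]
center [ 0.6337 -0.1368  0.062 ]
0.20014993765985023 -9.426751969174752
0.205402197438749 -9.949827310838605
0.14695433250114057 80.06665549926444
0.14887601990812974 82.09144645090716
rim [ 0.5107 -0.0253  0.133 ] [ 0.7846 -0.0703  0.133 ] 0.27757133560485475 -9.326504482019105
```

apply_moves --rows '[{"dx":6,"dy":-1.1,"dz":1,"wx":0,"wy":0,"wz":-3,"claw":1},{"dx":12,"dy":-2.2,"dz":2,"wx":0,"wy":0,"wz":-6,"claw":1},{"dx":18,"dy":-3.3,"dz":3,"wx":0,"wy":0,"wz":-9,"claw":1},{"dx":24,"dy":-4.4,"dz":4,"wx":0,"wy":0,"wz":-12,"claw":1},{"dx":30,"dy":-5.5,"dz":5,"wx":0,"wy":0,"wz":-15,"claw":1},{"dx":32.5,"dy":-6,"dz":5,"wx":0,"wy":0,"wz":-16,"claw":1},{"dx":32.5,"dy":-6,"dz":5,"wx":0,"wy":0,"wz":-16,"claw":1},{"dx":32.5,"dy":-6,"dz":5,"wx":0,"wy":0,"wz":-16,"claw":1}]'

```text
time: 4.03
eef_pos: [0.599, 0.1912, 0.3997]
orientation: [0.001, 0.672, 0.741, -0.0]
wrist_force: [-0.1, 0.1, 0.0]
grip_width: 1.0
```

Run:
```python
from h import *
np.set_printoptions(precision=4,suppress=True)
C=cam('wrist'); save('wrist','w2.png')
for k,z in dict(clamp_rod=.024,clamp_head_end=.024,clamp_jaw_end=.024).items():
    for d in viewer.tip_of(k,'wrist')[:2]: print(k,d['uv'],round(d['p'],2),onz(C,d['uv'],z))
np.savez('c2.npz',K=C[0],R=C[1],t=C[2]); print(pose()[0])
```

```text
clamp_rod [254.8, 176.2] 0.78 [0.6021 0.1718 0.024 ]
clamp_head_end [253.5, 97.6] 0.57 [0.5918 0.2605 0.024 ]
clamp_jaw_end [257.2, 248.4] 0.58 [0.6147 0.0765 0.024 ]
[0.599  0.1912 0.3998]
```

View pics/w2.png

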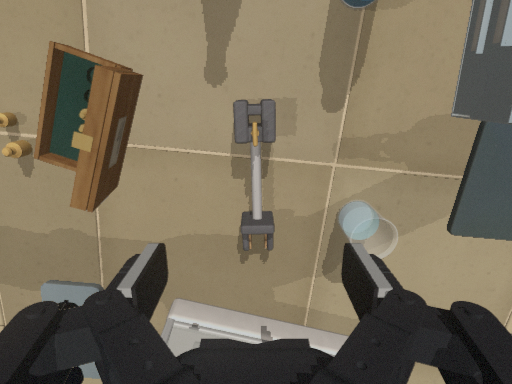

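The wrist view is over the clamp. Its head is at (254,121), the rod spans rows 143–212 at column 256, and the jaw tips are at row 249. The beaker at (370,228) and the box on the left (right edge at 140) stay clear of the jaws.

Run:
```python
from h import *
np.set_printoptions(precision=4,suppress=True)
c=np.load('c2.npz');C=(c['K'],c['R'],c['t'])
A=onz(C,[254.6,144],.048);B=onz(C,[257.3,212],.048); print(A,B,'len',np.linalg.norm(A-B),'mid',(A*50+B*46)/96)
A=onz(C,[256,150],.03);B=onz(C,[257.3,205],.03); d=A-B; print('rod yaw',np.degrees(np.arctan2(d[1],d[0])),(A+B)/2)
g=np.array([.6022,.1705])+.024*np.array([-.113,.9936]); print(g)
mv([*g,.28],96.5);mv([*g,.179],96.5)
```

```text
[0.5976 0.214  0.048 ] [0.6085 0.1365 0.048 ] len 0.07826359224009027 mid [0.6028 0.1768 0.048 ]
rod yaw 97.126224106998 [0.6043 0.1712 0.03  ]
[0.5995 0.1943]
d [ 0.32  0.08 11.98] w [ 0.   0.1 -0.9] yaw now 95.58
d [ 0.33  0.07 22.08] w [ 0.   0.1 -0.9] yaw now 95.58
```

apply_moves --rows '[{"dx":0.3,"dy":0.15,"dz":5,"wx":0,"wy":0,"wz":-1.4,"claw":1},{"dx":0.3,"dy":0.15,"dz":10,"wx":0,"wy":0,"wz":-1.4,"claw":1},{"dx":0.3,"dy":0.15,"dz":15,"wx":0,"wy":0,"wz":-1.4,"claw":1},{"dx":0.3,"dy":0.15,"dz":19,"wx":0,"wy":0,"wz":-1.4,"claw":1},{"dx":0.3,"dy":0.15,"dz":21,"wx":0,"wy":0,"wz":-1.4,"claw":1},{"dx":0.3,"dy":0.15,"dz":22.1,"wx":0,"wy":0,"wz":-1.4,"claw":1},{"dx":0.3,"dy":0.15,"dz":22.1,"wx":0,"wy":0,"wz":-1.4,"claw":0},{"dx":0.3,"dy":0.15,"dz":22.1,"wx":0,"wy":0,"wz":-1.4,"claw":-0.5},{"dx":0.3,"dy":0.15,"dz":22.1,"wx":0,"wy":0,"wz":-1.4,"claw":-0.5},{"dx":0.3,"dy":0.15,"dz":22.1,"wx":0,"wy":0,"wz":-1.4,"claw":-1},{"dx":0.3,"dy":0.15,"dz":22.1,"wx":0,"wy":0,"wz":-1.4,"claw":-1},{"dx":0.3,"dy":0.15,"dz":22.1,"wx":0,"wy":0,"wz":-1.4,"claw":-1},{"dx":0.3,"dy":0.15,"dz":22.1,"wx":0,"wy":0,"wz":-1.4,"claw":-1},{"dx":0.3,"dy":0.15,"dz":22.1,"wx":0,"wy":0,"wz":-1.4,"claw":-1}]' --force 90

```text
time: 5.98
eef_pos: [0.5998, 0.1964, 0.1796]
orientation: [0.0, 0.662, 0.75, 0.0]
wrist_force: [-1.7, -0.8, 6.0]
grip_width: 0.11
```

Run:
```python
from h import *
P,R,s=pose(); print(P,s['grip_width'],s['wrist_force'],s['ft_torque'])
C=cam('wrist'); save('wrist','w3.png')
```

```text
[0.59982521 0.19636213 0.17960796] 0.10971196747484435 [-1.67670458 -0.78125139  5.96109852] [-0.18450937  0.35614839  0.01149247]
```

View pics/w3.png

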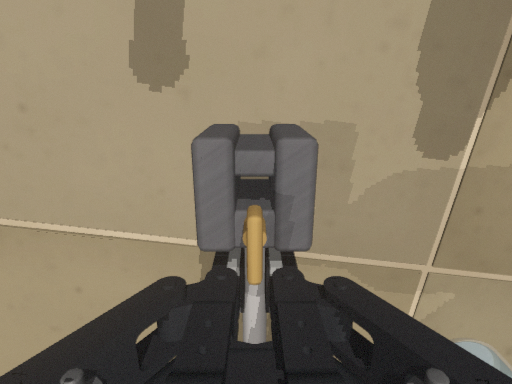

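The rod is held between the pads, with the head at (255,190) just ahead of them. I'll do a small test lift to check the balance.

apply_moves --rows '[{"dx":0,"dy":0,"dz":-0.3,"wx":0,"wy":0,"wz":0,"claw":-1},{"dx":0,"dy":0,"dz":-0.7,"wx":0,"wy":0,"wz":0,"claw":-1},{"dx":0,"dy":0,"dz":-1.2,"wx":0,"wy":0,"wz":0,"claw":-1},{"dx":0,"dy":0,"dz":-1.2,"wx":0,"wy":0,"wz":0,"claw":-1},{"dx":0,"dy":0,"dz":-1.2,"wx":0,"wy":0,"wz":0,"claw":-1},{"dx":0,"dy":0,"dz":-1.2,"wx":0,"wy":0,"wz":0,"claw":-1}]'

```text
time: 6.78
eef_pos: [0.5996, 0.1962, 0.1905]
orientation: [-0.0, 0.662, 0.75, -0.0]
wrist_force: [0.1, 0.3, -5.4]
grip_width: 0.108
```

Run:
```python
from h import *
P,R,s=pose(); print(P,s['grip_width'],s['wrist_force'],s['ft_torque'],R.inv().apply(s['ft_torque']))
C=cam('wrist'); save('wrist','w4.png')
a=cv2.imread('pics/w3.png').astype(int)[110:300,170:340];b=cv2.imread('pics/w4.png').astype(int)[110:300,170:340]
g=lambda f:np.float32(cv2.cvtColor(cv2.imread(f),cv2.COLOR_BGR2GRAY)[115:255,185:325])
print(cv2.phaseCorrelate(g('pics/w3.png'),g('pics/w4.png')))
```

```text
[0.5995637  0.19616173 0.19046627] 0.10780396569135137 [ 0.07526728  0.32601267 -5.42022147] [0.09710099 0.03798828 0.02463031] [ 0.02559425  0.10106684 -0.02467371]
((0.009498218266358549, 0.061478702785819905), 0.9115721890587866)
```

apply_moves --rows '[{"dx":0,"dy":0,"dz":0.6,"wx":0,"wy":0,"wz":0,"claw":-1},{"dx":0,"dy":0,"dz":1.1,"wx":0,"wy":0,"wz":0,"claw":-1},{"dx":0,"dy":0,"dz":1.15,"wx":0,"wy":0,"wz":0,"claw":-1},{"dx":0,"dy":0,"dz":1.15,"wx":0,"wy":0,"wz":0,"claw":-0.4},{"dx":0,"dy":0,"dz":1.15,"wx":0,"wy":0,"wz":0,"claw":-0.4},{"dx":0,"dy":0,"dz":1.15,"wx":0,"wy":0,"wz":0,"claw":-0.4},{"dx":-1.4,"dy":0,"dz":1.15,"wx":0,"wy":0,"wz":0,"claw":-0.4},{"dx":-1.4,"dy":0,"dz":1.15,"wx":0,"wy":0,"wz":0,"claw":-0.4},{"dx":-1.4,"dy":0,"dz":1.15,"wx":0,"wy":0,"wz":0,"claw":-1},{"dx":-1.4,"dy":0,"dz":1.15,"wx":0,"wy":0,"wz":0,"claw":-1},{"dx":-1.4,"dy":0,"dz":1.15,"wx":0,"wy":0,"wz":0,"claw":-1},{"dx":-1.4,"dy":0,"dz":1.15,"wx":0,"wy":0,"wz":0,"claw":-1},{"dx":-1.4,"dy":0,"dz":0.8,"wx":0,"wy":0,"wz":0,"claw":-1},{"dx":-1.4,"dy":0,"dz":0,"wx":0,"wy":0,"wz":0,"claw":-1},{"dx":-1.4,"dy":0,"dz":0,"wx":0,"wy":0,"wz":0,"claw":-1},{"dx":-1.4,"dy":0,"dz":0,"wx":0,"wy":0,"wz":0,"claw":-1},{"dx":-1.4,"dy":0,"dz":0,"wx":0,"wy":0,"wz":0,"claw":-1}]'

```text
time: 8.95
eef_pos: [0.6012, 0.1824, 0.1904]
orientation: [-0.0, 0.662, 0.75, -0.0]
wrist_force: [-0.3, -0.6, -4.5]
grip_width: 0.11
```

Run:
```python
from h import *
P,R,s=pose(); print(P,s['grip_width'],s['wrist_force'],s['ft_torque'],R.inv().apply(s['ft_torque']))
C=cam('wrist'); save('wrist','w5.png')
for k in('clamp_head_end',):
    for d in viewer.tip_of(k,'wrist')[:2]: print(k,d['uv'],round(d['p'],2),onz(C,d['uv'],P[2]-.1547)-P)
# head bottom/top edges: same pose as w3 lifted
```

```text
[0.60122461 0.18235009 0.19036302] 0.1099146001364318 [-0.34720547 -0.60895989 -4.50189595] [ 0.018403   -0.00046832 -0.01366764] [-0.00275863  0.01820844  0.01365783]
clamp_head_end [257.0, 90.0] 0.63 [-0.00842586  0.0773896  -0.1547    ]
```

View pics/w5.png

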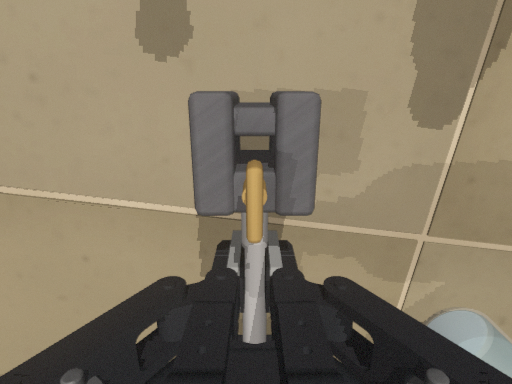

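The clamp hangs level, with its head symmetric at (255,152). The moment about the grip has dropped to 0.02 N m.

Run:
```python
from h import *
P,R,s=pose(); C=cam('wrist'); G=P-[0,0,.1547]
for uv,dz in(([255,92],.024),([255,215],.024)):
    print(np.linalg.norm((onz(C,uv,G[2]+dz)-G)[:2]))
gx=.013
g=np.array([.6345,-.1365])+gx*np.array([-.986,.165]); print(g)
mv([*P[:2],.35],97.1); mv([*g,.35],170.5)
```

```text
0.07719426435784814
0.035135550763397465
[ 0.621682 -0.134355]
d [-0.000e+00 -1.000e-02 -1.596e+01] w [-0.   0.   0.1] yaw now 97.16
d [-31.67  -1.93 -15.95] w [ -0.   -0.  -73.3] yaw now 97.16
```

apply_moves --rows '[{"dx":0,"dy":0,"dz":-1,"wx":0,"wy":0,"wz":0,"claw":-1},{"dx":0,"dy":0,"dz":-3,"wx":0,"wy":0,"wz":0,"claw":-1},{"dx":0,"dy":0,"dz":-6,"wx":0,"wy":0,"wz":0,"claw":-1},{"dx":0,"dy":0,"dz":-9,"wx":0,"wy":0,"wz":0,"claw":-1},{"dx":-0.5,"dy":0,"dz":-12,"wx":0,"wy":0,"wz":-2,"claw":-1},{"dx":-2,"dy":-0.1,"dz":-14.5,"wx":0,"wy":0,"wz":-6,"claw":-1},{"dx":-5,"dy":-0.3,"dz":-15.8,"wx":0,"wy":0,"wz":-12,"claw":-1},{"dx":-8.5,"dy":-0.5,"dz":-16,"wx":0,"wy":0,"wz":-19,"claw":-1},{"dx":-12,"dy":-0.7,"dz":-16,"wx":0,"wy":0,"wz":-26,"claw":-1},{"dx":-15.5,"dy":-0.9,"dz":-16,"wx":0,"wy":0,"wz":-33,"claw":-1},{"dx":-19,"dy":-1.1,"dz":-16,"wx":0,"wy":0,"wz":-41,"claw":-1},{"dx":-22.5,"dy":-1.3,"dz":-16,"wx":0,"wy":0,"wz":-49,"claw":-1},{"dx":-26,"dy":-1.6,"dz":-16,"wx":0,"wy":0,"wz":-57,"claw":-1},{"dx":-28.5,"dy":-1.8,"dz":-16,"wx":0,"wy":0,"wz":-64,"claw":-1},{"dx":-30.5,"dy":-1.9,"dz":-16,"wx":0,"wy":0,"wz":-69,"claw":-1},{"dx":-31.4,"dy":-1.9,"dz":-16,"wx":0,"wy":0,"wz":-72,"claw":-1},{"dx":-31.7,"dy":-1.9,"dz":-16,"wx":0,"wy":0,"wz":-73.3,"claw":-1},{"dx":-31.7,"dy":-1.9,"dz":-16,"wx":0,"wy":0,"wz":-73.3,"claw":-1},{"dx":-31.7,"dy":-1.9,"dz":-16,"wx":0,"wy":0,"wz":-73.3,"claw":-1},{"dx":-31.7,"dy":-1.9,"dz":-16,"wx":0,"wy":0,"wz":-73.3,"claw":-1}]'

```text
time: 11.55
eef_pos: [0.622, -0.1338, 0.3509]
orientation: [0.0, 0.083, 0.997, -0.0]
wrist_force: [0.3, -0.5, -5.6]
grip_width: 0.11
```

Run:
```python
from h import *
P,R,s=pose(); print(P,s['grip_width'],s['wrist_force'],s['ft_torque']); mv([.6217,-.1344,.2425],170.5)
C=cam('wrist'); save('wrist','w6.png'); save('top','t6.png')
a=cv2.imread('pics/t6.png')[90:260,260:470];b=cv2.imread('pics/w6.png')
cv2.imwrite('pics/m6.png',np.hstack([cv2.resize(a,(360,291))[:290],cv2.resize(b,(387,290))]))
```

```text
[ 0.62203129 -0.13377488  0.35090314] 0.10968178749444128 [ 0.28643686 -0.54935369 -5.6467324 ] [-0.04942767  0.02202255 -0.00063323]
d [ 0.02 -0.07 10.84] w [-0.  0.  0.] yaw now 170.51
```

View pics/m6.png

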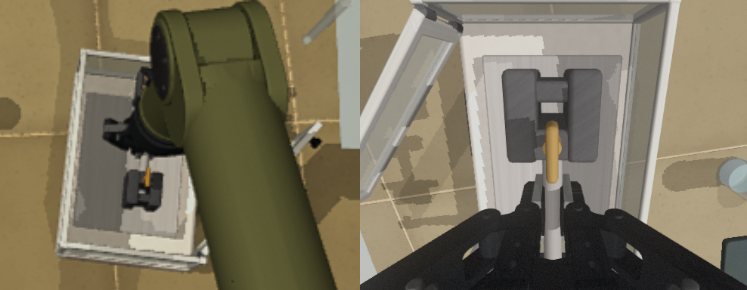

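The clamp hangs over the pan, aligned with it: in the wrist half, the head and the pan are both centred at column 553. The head end stays within the pan's near edge. I'll lower it now.

apply_moves --rows '[{"dx":0,"dy":0,"dz":1,"wx":0,"wy":0,"wz":0,"claw":-1},{"dx":0,"dy":0,"dz":3,"wx":0,"wy":0,"wz":0,"claw":-1},{"dx":0,"dy":0,"dz":5.5,"wx":0,"wy":0,"wz":0,"claw":-1},{"dx":0,"dy":0,"dz":8,"wx":0,"wy":0,"wz":0,"claw":-1},{"dx":0,"dy":0,"dz":9.5,"wx":0,"wy":0,"wz":0,"claw":-1},{"dx":0,"dy":0,"dz":10.1,"wx":0,"wy":0,"wz":0,"claw":-1},{"dx":0,"dy":0,"dz":10.4,"wx":0,"wy":0,"wz":0,"claw":-1},{"dx":0,"dy":0,"dz":10.6,"wx":0,"wy":0,"wz":0,"claw":-1},{"dx":0,"dy":0,"dz":10.7,"wx":0,"wy":0,"wz":0,"claw":-1},{"dx":0,"dy":0,"dz":10.8,"wx":0,"wy":0,"wz":0,"claw":-1},{"dx":0,"dy":0,"dz":10.8,"wx":0,"wy":0,"wz":0,"claw":-1},{"dx":0,"dy":0,"dz":10.8,"wx":0,"wy":0,"wz":0,"claw":-1}]'

```text
time: 13.15
eef_pos: [0.6221, -0.1346, 0.2428]
orientation: [0.0, 0.083, 0.997, -0.0]
wrist_force: [0.1, 0.1, -5.0]
grip_width: 0.101
```

Run:
```python
from h import *
P,R,s=pose(); print(P,s['wrist_force'],s['ft_torque']); mv([.6217,-.1344,.2415],170.5)
```

```text
[ 0.62207865 -0.13457299  0.24283961] [ 0.08621483  0.06602939 -4.9640244 ] [ 0.01208891 -0.02560166 -0.01105846]
d [0.04 0.01 0.13] w [-0.  0. -0.] yaw now 170.46
```

Not touching yet, so I'll lower in 0.5 mm steps.

apply_moves --rows '[{"dx":0,"dy":0,"dz":0.05,"wx":0,"wy":0,"wz":0,"claw":-1},{"dx":0,"dy":0,"dz":0.1,"wx":0,"wy":0,"wz":0,"claw":-1},{"dx":0,"dy":0,"dz":0.1,"wx":0,"wy":0,"wz":0,"claw":-1}]'

```text
time: 13.52
eef_pos: [0.622, -0.1346, 0.2416]
orientation: [-0.0, 0.083, 0.997, -0.0]
wrist_force: [0.2, -0.0, -5.6]
grip_width: 0.106
```

apply_moves --rows '[{"dx":0,"dy":0,"dz":0.05,"wx":0,"wy":0,"wz":0,"claw":-1},{"dx":0,"dy":0,"dz":0.1,"wx":0,"wy":0,"wz":0,"claw":-1},{"dx":0,"dy":0,"dz":0.1,"wx":0,"wy":0,"wz":0,"claw":-1}]'

```text
time: 13.9
eef_pos: [0.6221, -0.1345, 0.2414]
orientation: [0.0, 0.083, 0.997, -0.0]
wrist_force: [-3.1, -0.4, 2.2]
grip_width: 0.106
```

It has touched down. I'll release it and retreat upward.

apply_moves --rows '[{"dx":0,"dy":0,"dz":0,"wx":0,"wy":0,"wz":0,"claw":-0.7},{"dx":0,"dy":0,"dz":0,"wx":0,"wy":0,"wz":0,"claw":-0.5},{"dx":0,"dy":0,"dz":0,"wx":0,"wy":0,"wz":0,"claw":-0.2},{"dx":0,"dy":0,"dz":0,"wx":0,"wy":0,"wz":0,"claw":0},{"dx":0,"dy":0,"dz":0,"wx":0,"wy":0,"wz":0,"claw":0},{"dx":0,"dy":0,"dz":-1,"wx":0,"wy":0,"wz":0,"claw":0},{"dx":0,"dy":0,"dz":-4,"wx":0,"wy":0,"wz":0,"claw":0},{"dx":0,"dy":0,"dz":-9,"wx":0,"wy":0,"wz":0,"claw":0},{"dx":0,"dy":0,"dz":-14,"wx":0,"wy":0,"wz":0,"claw":0},{"dx":0,"dy":0,"dz":-18,"wx":0,"wy":0,"wz":0,"claw":0},{"dx":0,"dy":0,"dz":-18,"wx":0,"wy":0,"wz":0,"claw":0}]'

```text
time: 15.28
eef_pos: [0.6229, -0.1338, 0.4256]
orientation: [0.004, 0.083, 0.997, -0.001]
wrist_force: [-0.5, 0.6, 0.1]
grip_width: 0.498
```

Run:
```python
from h import *
np.set_printoptions(precision=4,suppress=True)
C=cam('wrist'); P,R,s=pose(); print(P,s['wrist_force'],s['joint_pos']); save('wrist','w7.png')
pc=np.array([.6345,-.1365]);a=np.radians(80.5);Rp=np.array([[np.cos(a),np.sin(a)],[-np.sin(a),np.cos(a)]])
for k,z in dict(clamp_rod=.086,clamp_head_end=.086,clamp_jaw_end=.086,pan_center=.062,door_hinge=.089,door_push=.089).items():
    for d in viewer.tip_of(k,'wrist')[:2]: X=onz(C,d['uv'],z); print(k,d['uv'],round(d['p'],2),X,'pan',Rp@(X[:2]-pc))
```

```text
[ 0.6229 -0.1338  0.4256] [-0.509   0.6397  0.0929] [ 0.8351  0.4075 -0.8859  1.4349  0.3167  1.4391  1.3553]
clamp_rod [252.8, 177.5] 0.68 [ 0.6355 -0.138   0.086 ] pan [-0.0013 -0.0012]
clamp_head_end [250.6, 88.5] 0.77 [ 0.5465 -0.1252  0.086 ] pan [-0.0033  0.0887]
clamp_jaw_end [253.2, 251.9] 0.73 [ 0.7238 -0.1523  0.086 ] pan [-0.0009 -0.0907]
pan_center [254.2, 167.1] 0.62 [ 0.6305 -0.1356  0.062 ] pan [0.0002 0.004 ]
door_hinge [144.4, 39.5] 0.93 [ 0.4884 -0.2139  0.089 ] pan [-0.1005  0.1313]
door_push [69.6, 163.0] 0.87 [ 0.588  -0.3225  0.089 ] pan [-0.1911  0.0152]
```

View pics/w7.png

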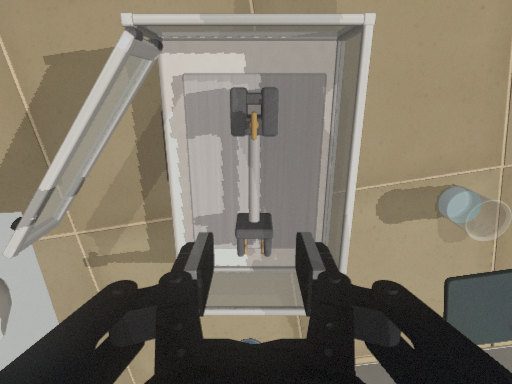

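The clamp lies centred on the pan, head at (254,110) and jaw at (254,235), and the gripper is clear of it. The door runs from its hinge at (148,42) to its free edge at (25,240), with nothing behind it. Next I'll work out the path for pushing it shut.

```bash
cat >> h.py <<'E'
H=np.array([.490,-.212])
def dp(yaw,off,L=.165):
    a=np.radians(yaw); c,s=np.cos(a),np.sin(a); x,y=-.005-.011-off,-L
    return H+[c*x-s*y,s*x+c*y]
E
python3 - <<'E'
from h import *
P,R,s=pose()
p=dp(42,.035); print(p); mv([*p,.4256],42); mv([*p,.248],42)
E
```

```text
[ 0.56250616 -0.36874456]
d [  1.97 -24.06  -0.62] w [-1.000e-01 -1.000e-01  1.285e+02] yaw now 170.46
d [  1.93 -24.07  17.14] w [-1.000e-01 -1.000e-01  1.285e+02] yaw now 170.46
```

apply_moves --rows '[{"dx":0.2,"dy":-3,"dz":0,"wx":0,"wy":0,"wz":10,"claw":-1},{"dx":0.4,"dy":-6,"dz":0,"wx":0,"wy":0,"wz":20,"claw":-1},{"dx":0.6,"dy":-9,"dz":0,"wx":0,"wy":0,"wz":30,"claw":-1},{"dx":0.8,"dy":-12,"dz":0,"wx":0,"wy":0,"wz":40,"claw":-1},{"dx":1,"dy":-15,"dz":0,"wx":0,"wy":0,"wz":50,"claw":-1},{"dx":1.3,"dy":-18,"dz":0,"wx":0,"wy":0,"wz":60,"claw":-1},{"dx":1.6,"dy":-21,"dz":0,"wx":0,"wy":0,"wz":70,"claw":-1},{"dx":2,"dy":-24,"dz":0,"wx":0,"wy":0,"wz":80,"claw":-1},{"dx":2,"dy":-24,"dz":0,"wx":0,"wy":0,"wz":90,"claw":-1},{"dx":2,"dy":-24,"dz":0,"wx":0,"wy":0,"wz":100,"claw":-1},{"dx":2,"dy":-24,"dz":0,"wx":0,"wy":0,"wz":110,"claw":-1},{"dx":2,"dy":-24,"dz":0,"wx":0,"wy":0,"wz":120,"claw":-1},{"dx":2,"dy":-24,"dz":0,"wx":0,"wy":0,"wz":128.5,"claw":-1},{"dx":2,"dy":-24,"dz":0,"wx":0,"wy":0,"wz":128.5,"claw":-1},{"dx":2,"dy":-24,"dz":0,"wx":0,"wy":0,"wz":128.5,"claw":-1}]'

```text
time: 17.5
eef_pos: [0.5626, -0.3678, 0.4202]
orientation: [-0.0, 0.933, 0.359, -0.0]
wrist_force: [-0.4, -0.3, -0.2]
grip_width: -0.001
```

Run:
```python
from h import *
np.set_printoptions(precision=4,suppress=True)
C=cam('wrist'); P,R,s=pose(); print(P,s['time']); save('wrist','w8.png')
for k,z in dict(door_hinge=.089,door_push=.089).items():
    for d in viewer.tip_of(k,'wrist')[:2]: X=onz(C,d['uv'],z); print(k,d['uv'],round(d['p'],2),X)
mv([*dp(42,.035),.248],42)
```

```text
[ 0.5626 -0.3678  0.4202] 17.5
door_hinge [82.7, 120.7] 0.69 [ 0.4874 -0.2106  0.089 ]
door_push [239.0, 121.8] 0.71 [ 0.589  -0.3242  0.089 ]
door_push [32.1, 2.3] 0.66 [ 0.5447 -0.1227  0.089 ]
d [-0.06  0.07 17.25] w [-0.  0.  0.] yaw now 42.02
```

View pics/w8.png

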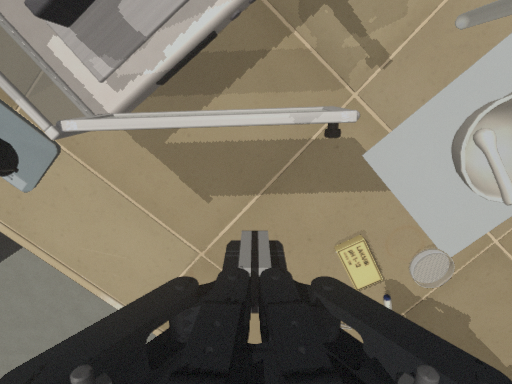

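The door crosses the view from (60,125) to (355,116), with its knob at (333,130). The closed fingers at (255,250) sit outside it, square to its face and inboard of the knob.

Run:
```python
from h import *
for y,o in((42,.035),(42,.01),(46,0),(50,0),(54,0),(58,0),(62,0),(66,0),(70,0),(73,0),(76,0),(78,0)): print(y,end=' ');mv([*dp(y,o),.248],y)
```

```text
42 d [-0.06  0.07 17.25] w [-0.  0.  0.] yaw now 42.02
42 d [ 2.44  0.07 17.25] w [-0.  0.  0.] yaw now 42.02
46 d [ 4.6   0.14 17.25] w [-0.  0. -4.] yaw now 42.02
50 d [ 5.76  0.13 17.25] w [-0.  0. -8.] yaw now 42.02
54 d [ 6.91  0.04 17.25] w [ -0.   0. -12.] yaw now 42.02
58 d [ 8.05 -0.13 17.25] w [ -0.  -0. -16.] yaw now 42.02
62 d [ 9.18 -0.38 17.25] w [ -0.  -0. -20.] yaw now 42.02
66 d [10.29 -0.7  17.25] w [ -0.  -0. -24.] yaw now 42.02
70 d [11.38 -1.11 17.25] w [ -0.  -0. -28.] yaw now 42.02
73 d [12.17 -1.46 17.25] w [ -0.  -0. -31.] yaw now 42.02
76 d [12.95 -1.85 17.25] w [ -0.  -0. -34.] yaw now 42.02
78 d [13.45 -2.14 17.25] w [ -0.  -0. -36.] yaw now 42.02
```

apply_moves --rows '[{"dx":0,"dy":0,"dz":6,"wx":0,"wy":0,"wz":0,"claw":-1},{"dx":0,"dy":0,"dz":12,"wx":0,"wy":0,"wz":0,"claw":-1},{"dx":0,"dy":0,"dz":16,"wx":0,"wy":0,"wz":0,"claw":-1},{"dx":0,"dy":0,"dz":17.2,"wx":0,"wy":0,"wz":0,"claw":-1},{"dx":1.2,"dy":0,"dz":17.2,"wx":0,"wy":0,"wz":0,"claw":-1},{"dx":2.4,"dy":0.1,"dz":17.2,"wx":0,"wy":0,"wz":0,"claw":-1},{"dx":3.5,"dy":0.1,"dz":17.2,"wx":0,"wy":0,"wz":-2,"claw":-1},{"dx":4.6,"dy":0.1,"dz":17.2,"wx":0,"wy":0,"wz":-4,"claw":-1},{"dx":5.8,"dy":0.1,"dz":17.2,"wx":0,"wy":0,"wz":-8,"claw":-1},{"dx":6.9,"dy":0,"dz":17.2,"wx":0,"wy":0,"wz":-12,"claw":-1},{"dx":8,"dy":-0.1,"dz":17.2,"wx":0,"wy":0,"wz":-16,"claw":-1},{"dx":9.2,"dy":-0.4,"dz":17.2,"wx":0,"wy":0,"wz":-20,"claw":-1},{"dx":10.3,"dy":-0.7,"dz":17.2,"wx":0,"wy":0,"wz":-24,"claw":-1},{"dx":11.4,"dy":-1.1,"dz":17.2,"wx":0,"wy":0,"wz":-28,"claw":-1},{"dx":12.2,"dy":-1.5,"dz":17.2,"wx":0,"wy":0,"wz":-31,"claw":-1},{"dx":12.9,"dy":-1.8,"dz":17.2,"wx":0,"wy":0,"wz":-34,"claw":-1},{"dx":13.2,"dy":-2,"dz":17.2,"wx":0,"wy":0,"wz":-36,"claw":-1},{"dx":13.4,"dy":-2.1,"dz":17.2,"wx":0,"wy":0,"wz":-38,"claw":-1}]'

```text
time: 19.9
eef_pos: [0.6479, -0.2653, 0.249]
orientation: [0.002, 0.766, 0.642, -0.001]
wrist_force: [0.8, -7.2, -0.6]
grip_width: 0.001
```

Run:
```python
from h import *
P,R,s=pose(); print(P,s['wrist_force'],s['time']);save('wrist','w9.png')
for o in (.003,.0,-.003,-.006): mv([*dp(80.5,o),.248],80.5)
```

```text
[ 0.64785305 -0.26531928  0.24897055] [ 0.82566698 -7.22877251 -0.59978819] 19.9
d [0.76 0.04 0.09] w [ 0.1  0.2 -0.5] yaw now 79.97
d [1.06 0.04 0.09] w [ 0.1  0.2 -0.5] yaw now 79.97
d [1.36 0.04 0.09] w [ 0.1  0.2 -0.5] yaw now 79.97
d [1.66 0.04 0.09] w [ 0.1  0.2 -0.5] yaw now 79.97
```

View pics/w9.png

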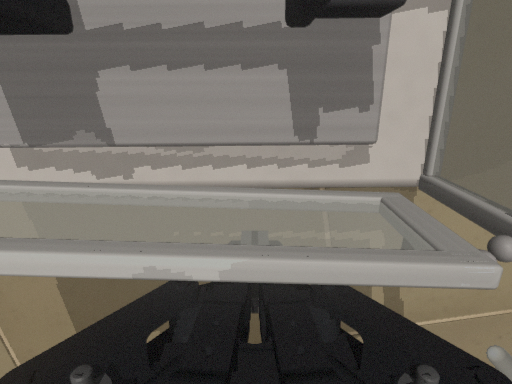

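The fingers at (255,245) press on the door's outer face. The door is nearly shut, with its free edge at (490,270) by the catch, and the push force is 7 N. I'll push on in small steps.

apply_moves --rows '[{"dx":0.2,"dy":0,"dz":0,"wx":0,"wy":0,"wz":-0.5,"claw":-1},{"dx":0.4,"dy":0,"dz":0,"wx":0,"wy":0,"wz":-0.5,"claw":-1},{"dx":0.4,"dy":0,"dz":0,"wx":0,"wy":0,"wz":-0.5,"claw":-1}]'

```text
time: 20.32
eef_pos: [0.6479, -0.2646, 0.249]
orientation: [0.003, 0.765, 0.644, -0.002]
wrist_force: [0.7, -10.7, -1.7]
grip_width: 0.002
```

apply_moves --rows '[{"dx":0.3,"dy":0,"dz":0,"wx":0,"wy":0,"wz":0,"claw":-1},{"dx":0.6,"dy":0,"dz":0,"wx":0,"wy":0,"wz":0,"claw":-1},{"dx":0.6,"dy":0,"dz":0,"wx":0,"wy":0,"wz":0,"claw":-1}]'

```text
time: 20.7
eef_pos: [0.6491, -0.257, 0.2491]
orientation: [0.002, 0.764, 0.645, -0.002]
wrist_force: [0.3, -8.7, 1.3]
grip_width: 0.001
```

Run:
```python
from h import *
P,R,s=pose(); print(P,s['wrist_force']);save('wrist','w10.png');C=cam('wrist')
print(viewer.tip_of('door_push','wrist')[:1],viewer.tip_of('door_hinge','wrist')[:1])
```

```text
[ 0.6491061  -0.25704416  0.24912882] [ 0.30859758 -8.67003639  1.25854319]
[{'uv': [218.9, 237.3], 'p': 0.81}] []
```

View pics/w10.png

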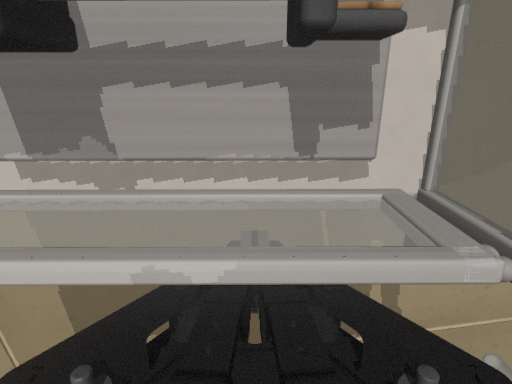

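The door jumped about 8 mm through the catch, and its free edge now meets the post at (490,265). I'll press a little more to seat it, then back off.

apply_moves --rows '[{"dx":0.3,"dy":0,"dz":0,"wx":0,"wy":0,"wz":0,"claw":-1},{"dx":0.5,"dy":0,"dz":0,"wx":0,"wy":0,"wz":0,"claw":-1},{"dx":0.5,"dy":0,"dz":0,"wx":0,"wy":0,"wz":0,"claw":-1}]'

```text
time: 21.22
eef_pos: [0.6491, -0.2562, 0.2492]
orientation: [0.004, 0.765, 0.644, -0.004]
wrist_force: [-0.6, -15.2, 0.6]
grip_width: 0.001
```

apply_moves --rows '[{"dx":-1,"dy":0,"dz":0,"wx":0,"wy":0,"wz":0,"claw":-1},{"dx":-3,"dy":0,"dz":0,"wx":0,"wy":0,"wz":0,"claw":-1},{"dx":-6,"dy":0,"dz":0,"wx":0,"wy":0,"wz":0,"claw":-1},{"dx":-6,"dy":0,"dz":-6,"wx":0,"wy":0,"wz":0,"claw":-1},{"dx":-6,"dy":0,"dz":-12,"wx":0,"wy":0,"wz":0,"claw":-1},{"dx":-6,"dy":0,"dz":-18,"wx":0,"wy":0,"wz":0,"claw":-1},{"dx":-6,"dy":0,"dz":-20,"wx":0,"wy":0,"wz":0,"claw":-1},{"dx":-6,"dy":0,"dz":-20,"wx":0,"wy":0,"wz":0,"claw":-1},{"dx":-6,"dy":0,"dz":-20,"wx":0,"wy":0,"wz":0,"claw":-1}]'

```text
time: 22.35
eef_pos: [0.6404, -0.3072, 0.4458]
orientation: [-0.002, 0.763, 0.646, -0.001]
wrist_force: [-0.6, 0.4, -0.6]
grip_width: -0.002
```

Run:
```python
from h import *
np.set_printoptions(precision=4,suppress=True)
P,R,s=pose(); print(P,s['wrist_force']);save('wrist','w11.png');C=cam('wrist')
pc=np.array([.6345,-.1365]);a=np.radians(80.5);Rp=np.array([[np.cos(a),np.sin(a)],[-np.sin(a),np.cos(a)]])
for k,z in dict(clamp_head_end=.086,clamp_jaw_end=.086,door_hinge=.089,door_push=.089).items():
    for d in viewer.tip_of(k,'wrist')[:1]: X=onz(C,d['uv'],z); print(k,d['uv'],round(d['p'],2),'pan',Rp@(X[:2]-pc))
```

```text
[ 0.6404 -0.3072  0.4458] [-0.5846  0.3656 -0.5629]
```

No pictures are left to view, so I'll check the rest with numbers from the pose above the pan.

apply_moves --rows '[{"dx":5,"dy":-1,"dz":-1,"wx":0,"wy":0,"wz":0,"claw":-1},{"dx":10,"dy":-2,"dz":-2,"wx":0,"wy":0,"wz":0,"claw":-1},{"dx":14,"dy":-3,"dz":-3,"wx":0,"wy":0,"wz":0,"claw":-1},{"dx":14,"dy":-3,"dz":-3,"wx":0,"wy":0,"wz":0,"claw":-1},{"dx":14,"dy":-3,"dz":-3,"wx":0,"wy":0,"wz":0,"claw":-1},{"dx":14,"dy":-3,"dz":-3,"wx":0,"wy":0,"wz":0,"claw":-1}]'

```text
time: 23.35
eef_pos: [0.6342, -0.1661, 0.4778]
orientation: [-0.0, 0.764, 0.645, -0.001]
wrist_force: [0.6, -0.2, -0.3]
grip_width: -0.0
```

Run:
```python
from h import *
np.set_printoptions(precision=4,suppress=True)
P,R,s=pose(); print(P,s['wrist_force'])
pc=np.array([.6345,-.1365]);a=np.radians(80.5);Rp=np.array([[np.cos(a),np.sin(a)],[-np.sin(a),np.cos(a)]])
for n in('wrist','side','top'):
  C=cam(n); save(n,n+'12.png')
  for k,z in dict(clamp_head_end=.086,clamp_jaw_end=.086,clamp_rod=.086,door_hinge=.089,door_push=.089,bottle_mid=.052,beaker_mid=.034,flask_mid=.044).items():
    if n=='wrist' and k[-3:]=='mid': continue
    for d in viewer.tip_of(k,n)[:1]: X=onz(C,d['uv'],z); print(n,k,round(d['p'],2),X[:2],'pan',Rp@(X[:2]-pc))
# door angle from edges: segments in wrist picture, on rim/door-top planes
g=cv2.imread('pics/wrist12.png',0); L=cv2.createLineSegmentDetector().detect(g)[0][:,0]; C=cam('wrist')
for l in L:
    A=Rp@(onz(C,l[:2],.129)[:2]-pc);B=Rp@(onz(C,l[2:],.129)[:2]-pc); d=B-A
    if np.linalg.norm(d)>.09 and abs(d[1])>3*abs(d[0]): print('seg',A,B,'ang',np.degrees(np.arctan(d[0]/d[1])))
```

```text
[ 0.6342 -0.1661  0.4778] [ 0.6331 -0.1943 -0.3315]
wrist clamp_head_end 0.87 [ 0.5422 -0.1242] pan [-0.0031  0.093 ]
wrist clamp_jaw_end 0.88 [ 0.7233 -0.1523] pan [-0.001  -0.0902]
wrist clamp_rod 0.72 [ 0.6325 -0.1324] pan [0.0037 0.0026]
wrist door_hinge 0.9 [ 0.4853 -0.2119] pan [-0.099   0.1347]
wrist door_push 0.88 [ 0.6363 -0.2438] pan [-0.1055 -0.0195]
side clamp_head_end 0.6 [ 0.5494 -0.1276] pan [-0.0052  0.0854]
side clamp_jaw_end 0.65 [ 0.7288 -0.1617] pan [-0.0093 -0.0972]
side clamp_rod 0.67 [ 0.6353 -0.1399] pan [-0.0032 -0.0013]
side door_hinge 0.89 [ 0.4863 -0.2084] pan [-0.0953  0.1343]
side door_push 0.97 [ 0.6352 -0.2315] pan [-0.0936 -0.0164]
side bottle_mid 0.77 [0.6929 0.3896] pan [0.5285 0.0292]
side beaker_mid 0.95 [0.7314 0.1206] pan [ 0.2695 -0.0532]
side flask_mid 0.63 [0.5499 0.3881] pan [0.5034 0.17  ]
top clamp_head_end 0.59 [ 0.5508 -0.1221] pan [0.0004 0.0849]
top clamp_jaw_end 0.97 [ 0.7206 -0.1487] pan [ 0.0022 -0.0869]
top clamp_rod 0.66 [ 0.6361 -0.1357] pan [ 0.0011 -0.0015]
top door_hinge 0.6 [ 0.4891 -0.2083] pan [-0.0948  0.1316]
top door_pus
[... 526 characters left out ...]
653
seg [ 0.0803 -0.1049] [0.079  0.1061] ang -0.33705559061226475
seg [ 0.0794 -0.2539] [ 0.0602 -0.143 ] ang -9.835944702546717
seg [-0.1626 -0.1225] [-0.1344 -0.2882] ang -9.66877785826256
seg [ 0.0576 -0.1434] [ 0.0763 -0.2536] ang -9.618678112253273
seg [0.0723 0.0835] [ 0.0732 -0.0811] ang -0.32850469565473517
seg [-0.0637  0.0258] [-0.0639 -0.1003] ang 0.12488521439888539
seg [-0.0666 -0.0865] [-0.067   0.0919] ang -0.12875844263802028
seg [-0.143  -0.2153] [-0.1586 -0.1235] ang -9.643021200218197
seg [ 0.0869 -0.1054] [0.0859 0.1065] ang -0.26122472072356434
seg [-0.0701  0.0907] [-0.0694 -0.0853] ang -0.2205073778921056
seg [-0.0751  0.0869] [-0.0741 -0.063 ] ang -0.3614079655534188
```

The door's edges are parallel to the back rim and pan within about 0.3°. The clamp is within the pan, and the glassware hasn't moved.

```bash
python3 -c "
from h import *
print(job.finish_job())"
```

```text
the job is handed in; nothing more can be done
None
```

The clamp is on the balance pan, released, and the door is shut on its catch. I handed the job in at about 24 s; it returned no verdict.

**What I did:** The first grip was about 18 mm off balance, so I set the clamp down and regripped 14 mm nearer the jaw, which left it level. I lowered it until it just touched the pan (about 2 N on the wrist), let go, and pushed the door with closed fingers. It jumped about 8 mm through the catch, then stopped firmly at 15 N.

**Last checks:**
- **Clamp:** wrist-camera detections put the head end at y = +93 mm and the jaw end at −90 mm in the pan frame, both within 4 mm in x. The limits are ±102 mm and ±75 mm. The other two cameras also put both ends inside the limits; the closest reading was the side camera's −97 mm for the jaw end.
- **Tilt:** I did not measure it after release; the clamp looked flat in the picture taken just after.
- **Door:** most of its edge lines are parallel to the rim and pan to about 0.3°. One short segment read 0.54°, still below the 0.69° (0.012 rad) limit.
- **Bottle, beaker and flask:** detected positions match the start to within about 10 mm, which is detector noise.

**What failed or disagreed:**
- My first move call was refused because each row needs all seven keys.
- Just after I backed off the door, the wrist camera found none of the points I asked for. From a pose above the pan it found them all.
- The 12-picture limit was used up, so the final state was checked by numbers only.

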